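# Fish a stuck caltrop out of the cracker with sprung tongs

### The job

One water caltrop has dropped to the bottom of the deep, narrow throat of the red nut cracker. Take the sprung tongs from their wooden rack, use them (not the fingers themselves) to grip the caltrop and lift it out, let it go in the white tray, then hang the tongs back on the rack by their cross bar. Leave the other caltrops in the white tray, the brass weight, the sauce bottle and the steel cup where they are.

Things in the scene. Friction and masses are not known exactly. Their poses are not given: they have to be found in the camera images.
- tongs: Sprung tongs hanging upright in the rack, 156 mm tall, 120 g, steel with orange grip plates and tips. Origin: midway between the tips' lower ends; z up along the tongs, y the way the jaws close, x along the cross bar. Both jaws slide straight along y, staying parallel; springs push them open, so keep them slightly squeezed to carry the tongs. Jaws spring open when released.
- tongs_grip (a point): Centre between the flat orange grip plates, 125 mm above the tips' lower ends: pinch here along the tongs' y from above. Plates 24 mm wide (x), from 100 to 155 mm above the tips' ends; outer width 52 mm open, 34 mm fully squeezed. Each spring resists in proportion: 0 N open, 3 N at 47 mm, 6 N at 42 mm, 11 N fully shut.
- tongs_tips (a point): Midway between the tips' lower ends. Tips 20 mm wide (x), 20 mm tall; gap between them 28 mm open, 10 mm fully squeezed: always the outer width over the grip plates less 24 mm. Two upright blades 16 mm wide (x) join tips and plates; 38 mm over their outsides when open.
- tongs_bar (a point): Centre of the tongs' steel cross bar (square, 8 x 8 mm, edge down so that it sits flat in the V notches; 104 mm long, along the tongs' x), 145 mm above the tips' lower ends.
- rack: Wooden rack, fixed: base 110 x 86 x 10 mm, two posts 78 mm apart along its x (35 to 43 mm either side of the centre), each with a 45 degree V notch, about 37 mm wide at its mouth, for the tongs' cross bar. Highest point 180 mm above the table. Origin: centre of its underside; x along the line of the posts. The tongs hang between the posts, bar along x, either way round.
- rack_seat (a point): Where the centre of the cross bar lies when the tongs hang in the rack, 165 mm above the table.
- cracker: Red nut cracker, fixed, base 118 x 96 mm, with an upright open-topped throat, inside 58 mm along its x by 48 mm along its y, clear window on its +x side, steel handwheel on its -x side (below 75 mm). Origin: on the table below the throat's centre; z up. Throat floor 10 mm, rim 95 mm above the table (85 mm deep); walls 5 to 6 mm thick.
- throat_mouth (a point): Centre of the throat's mouth, at the height of the rim.
- caltrop: The stuck caltrop: a black two-horned nut with a cream patch on top, lying on the throat's floor; 14 to 28 g. Body 28 mm long (x), 18 mm wide (y), 18 mm tall, horns along x make it 49 mm long and 21 mm tall. Origin: centre of its underside; x along the horns, z up. Grip it across its y.
- caltrop_center (a point): Centre of the caltrop's body, 9 mm above its underside.
- white_tray: White tray, fixed, 170 (x) x 130 (y) mm, 22 mm tall, walls and floor 4 mm thick. Origin: centre of its underside on the table. Two caltrops already lie in its +x half; its -x half is empty. (A red tray of the same size, holding discarded nuts, is not the one.)
- nut1_center (a point): Centre of a caltrop already in the white tray (same size as the stuck one).
- nut2_center (a point): Centre of the other caltrop already in the white tray.
- weight_center (a point): Centre of a loose brass weight, 40 mm in diameter, 54 mm tall.
- sauce_center (a point): Centre of a loose amber sauce bottle, 56 mm in diameter, 150 mm tall.
- mug_center (a point): Centre of a loose steel cup, 76 mm in diameter, 80 mm tall.
Not all that is in view belongs to the job. Leave any blue or green look-alike of the tongs alone. Several things have the shape of the white_tray; the one meant has the colours described above.

How it is judged (in metres and radians):
On the way, in this order (a step that is already met when the one before it is completed fails the run):
1. the caltrop is lifted clear of the cracker's throat, held in the tongs (z of caltrop in the frame of cracker above 0.1 m and contact force between tongs and caltrop above 0.5 N), for 0.2 s.
2. the caltrop lies in the white tray, let go by the tongs (x of caltrop_center in the frame of white_tray between -0.081 and 0.081 m and y of caltrop_center in the frame of white_tray between -0.061 and 0.061 m and z of caltrop_center in the frame of white_tray below 0.027 m and contact force between tongs and caltrop below 0.05 N), for 0.2 s.
At the end, for the whole second after the job is handed in: The caltrop rests on the floor of the white tray (centre under 27 mm above the table); the tongs hang upright (within 0.2 rad), bar in both V notches: within 12 mm of the seat along the rack's x, 6 mm across, 6 mm in height, 0.15 rad in yaw, almost still (x of caltrop_center in the frame of white_tray between -0.081 and 0.081 m and y of caltrop_center in the frame of white_tray between -0.061 and 0.061 m and z of caltrop_center in the frame of white_tray below 0.027 m and linear speed of caltrop below 0.03 m/s and x of tongs_bar in the frame of rack_seat between -0.012 and 0.012 m and y of tongs_bar in the frame of rack_seat between -0.006 and 0.006 m and z of tongs_bar in the frame of rack_seat between -0.005 and 0.006 m and angle between the x axis of tongs and the x axis of rack, either way round below 0.15 rad and angle between tongs's own z axis and vertical below 0.2 rad and linear speed of tongs below 0.1 m/s); the robot touches nothing.
It fails at once if the robot's own fingers touch the stuck caltrop (contact force between the fingers and caltrop above 0.5 N).
It fails at once if a bystander (a caltrop already in the tray, weight, bottle or cup) is moved more than 30 mm (distance of any of nut1_center, nut2_center, weight_center, sauce_center, mug_center from where it was at the start of the episode above 0.03 m).
It also fails if it takes over 66 s, if anything falls off the work surface, if the arm or the gripper's body presses on something with over 40 N, if the wrist force passes 120 N, or if a joint passes its speed limit or range.

### The arm

A 6-joint arm with a two-finger parallel gripper is mounted at the origin on the work surface. World frame = base frame: x ahead of the robot, y to its left, z up, the work surface at z = 0. Lengths are in m, angles in degrees, forces in N, time in s.
With the tool pointing down it reaches from about 0.375 to 0.75 m from the base axis. Payload 9 kg.
Tool frame: the origin (TCP) lies at the very end of the fingers, on their centre line; the grasp point (between the pads) lies tcp_to_grasp behind it (tcp_to_grasp is the distance from the TCP to the grasp point, in m); z points along the fingers, y is the line along which they close (so a half turn about z gives the same grasp; the last joint's range is limited). The gripper opens to 85 mm and grips with 20 to 120 N. Pads are 22 mm wide; open, the fingers measure 114 mm over their backs; the gripper's body (76 mm by 85 mm) begins 54 mm behind the grasp point. The pads swing forward as they close: fully open they stand 13 mm farther back than shut.
Start: joints at [63.501, 5.964, 5.575, 89.605, 0, 77.527], TCP at [0.145, 0.582, 0.201] pointing down, gripper open.
Joint ranges: [-171.21, 171.21], [-48.23, 106.86], [-62.78, 66.21], [-105.2, 120.99], [-86.42, 89.51], [-180, 180]. Speed limits (degrees/s): [127.2, 127.2, 147.25, 180, 180, 180].

### API

Orientations are given as [roll, pitch, yaw] about the fixed x, y, z axes, in that order (R = Rz(yaw) Ry(pitch) Rx(roll)).
In Python, from workcell import * gives the robot as it stands. The module is installed in compiled form; this text tells all that it offers. Calls block until the motion is done:
- goto(position, orientation): joint-space move of the TCP to a pose.
- line_to(position, max_speed=0.15, attitude=None): straight line of the TCP; attitude=None keeps the orientation; max_speed is the mean speed in m/s.
- movej(angles): joint-space move.
- gripper_to(opening, newtons=None): finger opening in m; newtons is the grip in N (None keeps the last); returns when the fingers have stopped.
- sleep(seconds).
- ik(position, orientation): joint angles nearest the present ones, or None.
- snapshot(name): name is "side" or "top" or "wrist"; returns a dict with "pixels" (384x512x3 uint8, red, green, blue), "depth" (384x512 float32, m along the optical axis (not along the pixel's ray), 0 where there is no reading), "K" (3x3 intrinsics, pixels), "rvec" (rotation vector, rad) and "tvec" (3), from world to camera coordinates, as OpenCV has them; the wrist camera has in their place "T_tool_cam" (4x4, takes a point from camera to tool coordinates, whose origin is the TCP and whose axes are the flange's). Camera axes: x right, y down, z forward; pixel columns grow to the right and rows downward; lengths in m; the calibration is good to about 2 mm. A picture is of the moment at which its call begins: read the wrist's pose just before it.
A pose or a line that the arm cannot do raises MotionError and nothing moves.
- hand_in(): hands the job in; it is judged then, once.
Trained networks look in a picture, given as the dict that the camera call returned (one of the last four; its "shot" number tells which), for a name from the list of things; names that differ only in an ending like _2 or _b are one class to them, and where a whole thing is asked for, a point or a joint stands for the part that bears it (a point fixed in the world has none). Each returns a list of dicts, best first, with "confidence" (0 to 1); they miss things now and then, are a little off and sometimes report something else, mostly with a low value. They report only what shows in the picture. A call takes as long as a camera call. They do not tell look-alikes from the thing itself.
- masks_of(picture, name): "mask" (384x512 bool, what is visible of it) and "position" ([column, row] in pixels, amid what is visible of it).
Readings, each from a call of its own:
- get_clock(): time.
- get_joints(): joint angles.
- get_qd(): joint speeds.
- get_effort(): joint torques, N m.
- get_tool_pos(): TCP position.
- get_orientation(): TCP orientation.
- get_force(): force on the tool from outside, world axes, zero at the start.
- get_wrist_torque(): the same for the moment, N m.
- get_gripper_width(): finger opening in m.
- get_gripper_force(): force on a finger pad.
Only numpy, scipy, OpenCV 4.12 (cv2) and the standard library are available. Lean on these libraries where they do the work, as an engineer would, in place of code of your own. Each camera call takes 0.05 s, during which the arm holds its last target. There are 200 camera calls.

## Working session

There is one attempt and no reset: what is moved stays moved. The work goes in short steps, each a Python script; the robot and the scene stay as the last script left them, time stands still between calls to the robot, and variables do not carry over. Pictures are saved under pics/ and viewed, at most 10 in all, crops included, and the job is handed in when it is done.

```bash
mkdir -p pics; cat > h.py <<'E'
from workcell import *
import numpy as np, cv2
from scipy.spatial.transform import Rotation as R
def cam2world(s):
    T=np.eye(4)
    if "rvec" in s:
        T[:3,:3]=cv2.Rodrigues(np.array(s["rvec"],float))[0];T[:3,3]=np.ravel(s["tvec"]);return np.linalg.inv(T)
    return s["T"]
def shot(n):
    T=np.eye(4)
    if n=="wrist":
        T[:3,3]=get_tool_pos();T[:3,:3]=R.from_euler('xyz',get_orientation(),degrees=True).as_matrix()
    s=snapshot(n)
    if n=="wrist": s["T"]=T@np.array(s["T_tool_cam"])
    return s
def cloud(s):
    d=s["depth"];v,u=np.mgrid[:384,:512];K=np.array(s["K"])
    P=np.stack([(u-K[0,2])/K[0,0]*d,(v-K[1,2])/K[1,1]*d,d],-1)
    T=cam2world(s);P=P@T[:3,:3].T+T[:3,3];P[d<=0]=np.nan;return P
def save(s,f): cv2.imwrite("pics/"+f,s["pixels"][:,:,::-1])
E
python3 - <<'E'
from h import *
for n in("top","side"):
    s=shot(n);save(s,n+"0.png");P=cloud(s)
    for o in ["tongs","rack","cracker","caltrop","white_tray","weight_center","sauce_center","mug_center"]:
        for m in masks_of(s,o)[:4]:
            q=P[m["mask"]];q=q[~np.isnan(q[:,0])]
            if len(q)==0: continue
            print(n,o,round(m["confidence"],2),np.round(m["position"]),len(q),np.median(q,0).round(3),np.percentile(q,2,0).round(3),np.percentile(q,98,0).round(3))
E
```

```text
top tongs 0.87 [258.  97.] 337 [ 0.769 -0.019  0.146] [ 0.745 -0.064 -0.002] [0.841 0.023 0.158]
top tongs 0.61 [293. 140.] 329 [ 0.634 -0.12   0.167] [ 0.591 -0.153  0.002] [ 0.697 -0.094  0.178]
top tongs 0.53 [286. 188.] 311 [ 0.491 -0.109  0.147] [ 0.465 -0.15  -0.003] [ 0.534 -0.067  0.158]
top rack 0.93 [287. 153.] 725 [ 0.621 -0.112  0.011] [ 0.582 -0.165  0.005] [ 0.681 -0.074  0.174]
top cracker 0.86 [211. 144.] 1197 [0.636 0.124 0.016] [0.584 0.072 0.001] [0.704 0.178 0.097]
top cracker 0.73 [338. 198.] 39 [ 0.491 -0.266  0.02 ] [ 0.482 -0.279  0.016] [ 0.498 -0.255  0.026]
top white_tray 0.87 [338. 295.] 2539 [ 0.198 -0.277  0.004] [ 0.118 -0.337 -0.001] [ 0.28  -0.21   0.024]
top white_tray 0.86 [350. 213.] 2300 [ 0.449 -0.314  0.005] [ 0.365 -0.384 -0.002] [ 0.539 -0.239  0.024]
top weight_center 0.46 [248. 215.] 140 [0.424 0.    0.039] [ 0.408 -0.016  0.017] [0.443 0.017 0.056]
top sauce_center 0.98 [162. 115.] 495 [0.705 0.267 0.096] [ 0.688  0.248 -0.001] [0.768 0.311 0.153]
top mug_center 0.87 [339. 127.] 561 [ 0.721 -0.274  0.043] [ 0.674 -0.304  0.002] [ 0.744 -0.2
[... 828 characters left out ...]
313.] 4197 [ 0.448 -0.313  0.006] [ 0.364 -0.388  0.001] [ 0.543 -0.238  0.025]
side white_tray 0.68 [198. 345.] 5064 [ 0.201 -0.275  0.006] [ 0.119 -0.341  0.002] [ 0.283 -0.213  0.024]
side white_tray 0.49 [240. 216.] 273 [ 0.426 -0.01   0.037] [ 0.41  -0.021  0.004] [0.448 0.013 0.056]
side weight_center 0.8 [238. 215.] 269 [ 0.425 -0.011  0.037] [ 0.41  -0.021  0.004] [0.447 0.007 0.056]
side weight_center 0.35 [290. 121.] 636 [0.71  0.259 0.083] [0.692 0.244 0.012] [0.74  0.285 0.152]
side sauce_center 0.66 [289. 119.] 638 [0.71  0.258 0.083] [0.692 0.244 0.012] [0.739 0.284 0.152]
side mug_center 0.86 [396. 250.] 1127 [ 0.712 -0.271  0.053] [ 0.676 -0.307  0.005] [ 0.746 -0.238  0.082]
```

```bash
python3 - <<'E'
import cv2
a=cv2.imread("pics/top0.png")[60:340,120:420];b=cv2.imread("pics/side0.png")
a=cv2.resize(a,(800,600*1),interpolation=3) if 0 else cv2.resize(a,None,fx=2,fy=2,interpolation=2)
cv2.imwrite("pics/top0c.png",a)
E
```

```text
(no output)
```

View pics/top0c.png

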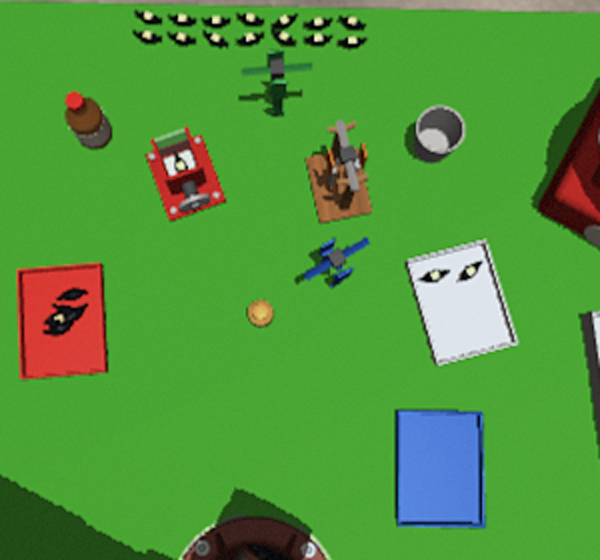

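View pics/side0.png

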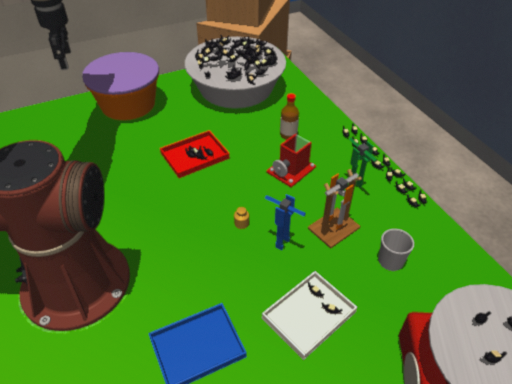

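```bash
python3 - <<'E'
from h import *
print(get_orientation(),tcp_to_grasp,get_clock())
for y in(10,-170):
    print(ik([0.60,-0.12,0.33],[180,0,y]))
    print(ik([0.636,0.124,0.33],[180,0,y]))
s=shot("wrist");print(np.round(s["T_tool_cam"],3),s["K"])
P=cloud(shot("top"))
# rack post tops: 0.172-0.185
q=P.reshape(-1,3);k=(q[:,2]>.155)&(q[:,2]<.19)&(abs(q[:,0]-.63)<.1)&(abs(q[:,1]+.12)<.1)
print(cv2.minAreaRect((q[k][:,:2]*1000).astype(np.float32)))
k=(q[:,2]>.085)&(q[:,2]<.103)&(abs(q[:,0]-.63)<.1)&(abs(q[:,1]-.12)<.1)
print(cv2.minAreaRect((q[k][:,:2]*1000).astype(np.float32)),k.sum())
E
```

```text
[1.79994636e+02 3.42493094e-03 1.65974500e+02] 0.0187 0.9
[-23.53810831  12.85086685  26.89623043 104.04536358   0.
 146.46189169]
[ -0.50493146  20.15715932  35.54484107 105.38768175   0.
 169.49506854]
[-23.53810831  12.85086685  26.89623043 104.04536358   0.
 -33.53810831]
[ -0.50493146  20.15715932  35.54484107 105.38768175   0.
 -10.50493146]
[[ 0.001 -0.966 -0.258  0.064]
 [ 1.     0.001 -0.001 -0.   ]
 [ 0.001 -0.258  0.966 -0.174]
 [ 0.     0.     0.     1.   ]] [[320.21939288   0.         257.34400631]
 [  0.         320.21939288 194.90257776]
 [  0.           0.           1.        ]]
((636.3980102539062, -119.46131896972656), (104.98966979980469, 52.17294692993164), 16.75959014892578)
((655.3724365234375, 130.09918212890625), (70.8776626586914, 59.687129974365234), 21.706079483032227) 181
```

```bash
python3 - <<'E'
from h import *
goto([0.636,0.13,0.33],[180,0,-160])
s=shot("wrist");save(s,"w_crack.png");np.savez("crack.npz",P=cloud(s),I=s["pixels"],T=s["T"])
for o in("cracker","caltrop"):
  for m in masks_of(s,o)[:3]: print(o,m["confidence"],m["position"],m["mask"].sum()); np.save(f"m_{o}.npy",m["mask"]) if m["confidence"]>.5 else 0
goto([0.636,-0.12,0.36],[180,0,-167])
s=shot("wrist");save(s,"w_rack.png");np.savez("rack.npz",P=cloud(s),I=s["pixels"],T=s["T"])
for o in("tongs","rack"):
  for m in masks_of(s,o)[:3]: print(o,m["confidence"],m["position"],m["mask"].sum());
print(get_clock())
a=np.hstack([cv2.imread("pics/w_crack.png"),cv2.imread("pics/w_rack.png")])
cv2.imwrite("pics/w.png",cv2.resize(a,(800,300)))
E
```

```text
cracker 0.75 [255.2, 155.8] 4826
caltrop 0.73 [250.7, 172.6] 230
tongs 0.86 [256.1, 164.5] 1678
tongs 0.73 [303.3, 272.9] 1869
tongs 0.57 [293.7, 39.3] 2047
rack 0.8 [260.7, 144.0] 2304
4.7083
```

View pics/w.png

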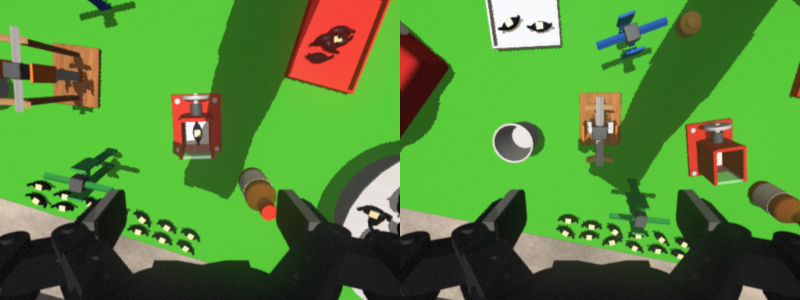

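```bash
python3 - <<'E'
from h import *
def rect(q): 
    (c,s,a)=cv2.minAreaRect((q[:,:2]*1000).astype(np.float32));return np.round(c,1),np.round(s,1),round(a,1),len(q)
d=np.load("rack.npz");P=d["P"];I=d["I"].astype(int)
near=(abs(P[...,0]-.635)<.08)&(abs(P[...,1]+.12)<.07)
hi=near&(P[...,2]>.16)
q=P[hi];print("z hist",np.histogram(q[:,2],8))
grey=hi&(np.ptp(I,-1)<40);print("grey",rect(P[grey]))
c,ax=cv2.PCACompute((P[grey][:,:2]),mean=None)[:2];print(c,np.degrees(np.arctan2(ax[0,1],ax[0,0])))
q=P[near&(P[...,2]>.004)&(P[...,2]<.02)];print("base",rect(q))
org=near&(P[...,2]>.1)&(I[...,0]>I[...,2]+60);print("orange/wood",rect(P[org]),np.percentile(P[org][:,2],[5,50,95]))
d=np.load("crack.npz");P=d["P"];I=d["I"].astype(int)
near=(abs(P[...,0]-.645)<.08)&(abs(P[...,1]-.13)<.08)
print("rim",rect(P[near&(P[...,2]>.088)&(P[...,2]<.105)]))
print("base",rect(P[near&(P[...,2]>.004)&(P[...,2]<.025)&(I[...,0]>I[...,1]+60)]))
m=np.load("m_caltrop.npy");q=P[m];q=q[~np.isnan(q[:,0])];print("cal",rect(q),np.percentile(q,[2,50,98],axis=0).round(4))
c,ax=cv2.PCACompute(q[:,:2],mean=None)[:2];print(c,np.degrees(np.arctan2(ax[0,1],ax[0,0])))
np.set_printoptions(suppress=True)
for f,(y0,y1,x0,x1) in(("w_crack",(100,220,200,310)),("w_rack",(100,230,200,320))):
    a=cv2.imread(f"pics/{f}.png")[y0:y1,x0:x1];cv2.imwrite(f"pics/{f}_c.png",cv2.resize(a,(400,400),interpolation=2))
cv2.imwrite("pics/z.png",np.hstack([cv2.imread("pics/w_crack_c.png"),cv2.imread("pics/w_rack_c.png")]))
E
```

```text
z hist (array([ 1653,     0,     0,     0,     0,   233,  6207, 33683]), array([0.16018288, 0.20144265, 0.24270242, 0.28396219, 0.32522195,
       0.36648172, 0.40774149, 0.44900126, 0.49026102]))
grey (array([ 634.9, -120.3]), array([127. ,  98.2]), 69.1, 40739)
[[ 0.62794322 -0.12197075]] 103.2291091283825
base (array([ 639.5, -120.9]), array([108.3,  86.2]), 13.2, 1906)
orange/wood (array([ 619. , -125.2]), array([63.4, 51.7]), 12.7, 431) [0.14502803 0.173864   0.17623062]
rim (array([658.2, 129.5]), array([70.1, 60.1]), 22.0, 881)
base (array([646.8, 123.5]), array([113.9,  93.4]), 21.2, 1483)
cal (array([660.8, 131.5]), array([41. , 17.2]), 18.0, 227) [[0.6446 0.1221 0.0208]
 [0.6604 0.1316 0.0264]
 [0.6783 0.1412 0.0313]]
[[0.66061266 0.13158681]] 23.165713554386276
```

View pics/z.png

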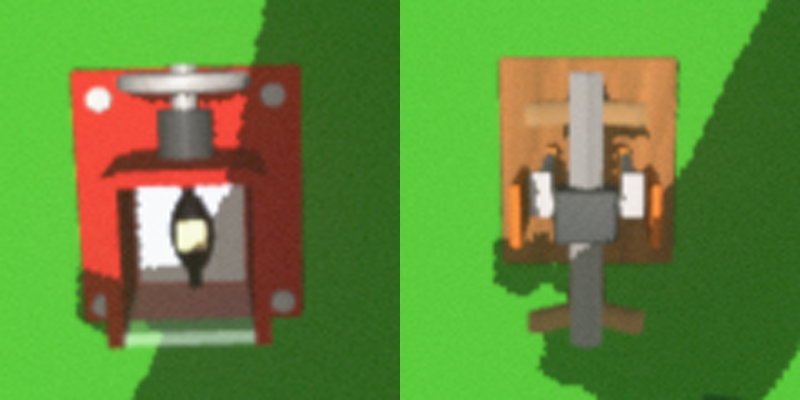

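```bash
python3 - <<'E'
from h import *
def rect(q): 
    (c,s,a)=cv2.minAreaRect((q[:,:2]*1000).astype(np.float32));return np.round(c,1),np.round(s,1),round(a,1),len(q)
d=np.load("rack.npz");P=d["P"];I=d["I"].astype(int)
near=(abs(P[...,0]-.635)<.08)&(abs(P[...,1]+.12)<.07)
hi=near&(P[...,2]>.155)&(P[...,2]<.2)
g=hi&(np.ptp(I,-1)<45);u,v=200+np.array([0,400])*110/400,0
print("grey",rect(P[g]),np.percentile(P[g][:,2],[5,50,95]))
c,ax=cv2.PCACompute(P[g][:,:2],mean=None)[:2];print(c,np.degrees(np.arctan2(ax[0,1],ax[0,0])))
t=np.radians(13.2);ex=np.array([np.cos(t),np.sin(t)]);ey=np.array([-ex[1],ex[0]])
rel=P[...,:2]-[.6395,-.1209];x=rel@ex;y=rel@ey
bar=g&(P[...,2]<.172)|(g&(abs(x)>.016))
pf=np.polyfit(x[bar],y[bar],1);print("bar",pf,x[bar].min(),x[bar].max(),np.median(P[bar][:,2]),bar.sum())
w=hi&(abs(y)<.035)&~g
pl=near&(P[...,2]>.168)&(P[...,2]<.2)&(abs(x)<.03)&(abs(y)>.01)&(abs(y)<.035)
for s in(1,-1): k=pl&(y*s>0);print("plate",x[k].min(),x[k].max(),y[k].min(),y[k].max(),k.sum())
E
```

```text
grey (array([ 640.8, -125.3]), array([102.4,  34.5]), 21.7, 1102) [0.16494787 0.16934367 0.17688636]
[[ 0.63861083 -0.12085713]] 13.363427386942803
bar [0.00262812 0.00032425] -0.051630750102608806 0.05100304701697726 0.16794764403250695 749
plate -0.012781169317995566 0.011023028083159575 0.01091505052874671 0.026032843869595985 97
plate -0.012998226290161115 0.009829217657621547 -0.025685806297066936 -0.010530902308083576 97
```

```bash
python3 - <<'E'
from h import *
c=[0.6393,-0.1208];O=[180,0,-166.8]
goto([*c,0.24],O)
line_to([*c,0.126],0.12)
gripper_to(0.047,20);print(get_gripper_width(),get_gripper_force(),get_force())
line_to([*c,0.15],0.05);print(get_gripper_width(),get_gripper_force(),get_force())
line_to([*c,0.25],0.12);print(get_gripper_width(),get_gripper_force(),get_force(),get_tool_pos(),get_clock())
s=shot("wrist");save(s,"w_held.png")
for n in("side",): save(shot(n),"side1.png")
cv2.imwrite("pics/held.png",np.hstack([cv2.resize(cv2.imread("pics/w_held.png"),(400,300)),cv2.resize(cv2.imread("pics/side1.png")[60:285,200:500],(400,300))]))
E
```

```text
0.04728219470542955 2.8272604197263718 [-0.06313693  0.18173483  4.25298387]
0.047291215438542096 2.788936123251915 [ 0.33097863  0.52325354 -1.54887985]
0.047098821466711564 2.788984067738056 [ 0.33685512  1.53927627 -1.5014231 ] [ 0.63901578 -0.12066814  0.2490547 ] 8.4417
```

View pics/held.png

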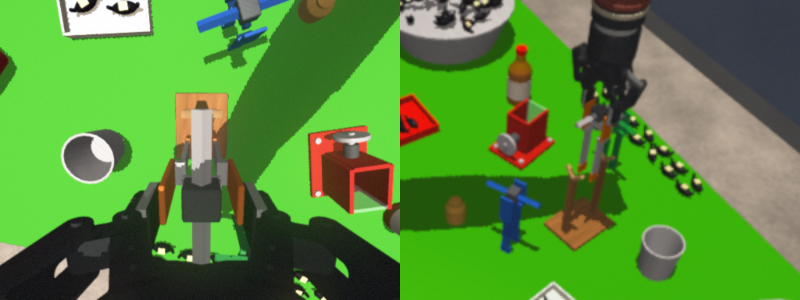

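```bash
python3 - <<'E'
from h import *
c=[0.6605,0.1313];O=[180,0,-158.5]
goto([*c,0.25],O)
s=shot("wrist");P=cloud(s);I=s["pixels"].astype(int);save(s,"w_over.png")
# held tongs in tool frame
p=np.array(get_tool_pos());Rm=R.from_euler('xyz',O,degrees=True).as_matrix()
Q=(P-p)@Rm
bar=(abs(Q[...,1])<.012)&(abs(Q[...,0])<.06)&(Q[...,2]>-.07)&(Q[...,2]<-.01)
x,y,z=Q[bar].T;k=abs(x)>.017
print(bar.sum(),x.min(),x.max(),"z(x)",np.polyfit(x[k],z[k],1),"y(x)",np.polyfit(x[k],y[k],1))
near=(abs(P[...,0]-.655)<.07)&(abs(P[...,1]-.13)<.07)
q=P[near&(P[...,2]>.085)&(P[...,2]<.105)]
print(cv2.minAreaRect((q[:,:2]*1000).astype(np.float32)),len(q),p,get_gripper_width(),get_clock())
tip=(abs(Q[...,1])<.03)&(abs(Q[...,0])<.03)&(Q[...,2]>.06)&(Q[...,2]<.12)&(I[...,0]>I[...,2]+50)
print(tip.sum(),np.percentile(Q[tip],[2,50,98],axis=0) if tip.any() else 0)
E
```

```text
6455 -0.04378561703546584 0.052554275525079984 z(x) [-0.00185712 -0.04142924] y(x) [ 3.28696928e-03 -9.88299770e-05]
((657.9390869140625, 129.32122802734375), (69.1788558959961, 60.1051139831543), 21.69286346435547) 940 [0.66072126 0.12958506 0.24986421] 0.0472617692197366 9.5833
160 [[-0.00751519 -0.01645602  0.08186345]
 [ 0.00820959 -0.01216577  0.08697798]
 [ 0.01094796  0.01585286  0.10198823]]
```

View pics/w_over.png

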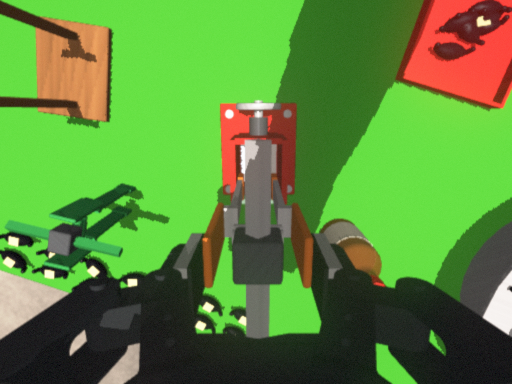

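```bash
python3 - <<'E'
from h import *
c=[0.6605,0.1313]
line_to([*c,0.25],0.05); print(get_tool_pos())
for z in(0.20,0.15,0.135,0.126,0.1195):
    line_to([*c,z],0.10 if z>.14 else .05);f=get_force();print(z,np.round(f,2),get_gripper_width().round(4) if hasattr(get_gripper_width(),'round') else get_gripper_width())
    if abs(f[2])>8: print("STOP");break
else:
    gripper_to(0.038,30);print(get_gripper_width(),get_gripper_force(),get_force(),get_tool_pos())
print(get_clock())
E
```

```text
[0.66068607 0.1301533  0.25001938]
0.2 [-0.24  0.26 -2.07] 0.046984669020425
0.15 [-0.69  0.67 -1.57] 0.04713105058304709
0.135 [ 0.54  0.53 -1.3 ] 0.046790407984061026
0.126 [-0.09 -0.5  -1.  ] 0.04725044233422896
0.1195 [0.24 0.41 0.06] 0.0469577202173855
0.03873134504870398 30.732203722000122 [ 0.6547839   0.13553377 -1.84613775] [0.66061999 0.13129776 0.11973857]
12.4333
```

```bash
python3 - <<'E'
from h import *
c=[0.6605,0.1313]
gripper_to(0.034,30);print(get_gripper_width(),get_gripper_force())
line_to([*c,0.16],0.06);print(get_gripper_width(),get_gripper_force(),get_force())
line_to([*c,0.27],0.10);print(get_gripper_width(),get_gripper_force(),get_force(),get_clock())
sleep(.3)
s=shot("wrist");save(s,"a.png");t=shot("side");save(t,"b.png")
cv2.imwrite("pics/lift.png",np.hstack([cv2.resize(cv2.imread("pics/a.png")[100:340,96:416],(400,300)),cv2.resize(cv2.imread("pics/b.png")[60:210,200:400],(400,300))]))
P=cloud(shot("top"));k=(abs(P[...,0]-.449)<.11)&(abs(P[...,1]+.314)<.1)&(P[...,2]>.017)&(P[...,2]<.03)
print(cv2.minAreaRect((P[k][:,:2]*1000).astype(np.float32)),k.sum())
E
```

```text
0.03877515237283803 30.814905166625977
0.038663922273736315 30.72457730770111 [ 0.46617415 -0.25822894 -1.32365303]
0.038666950194083685 30.72527289390564 [-0.29145468 -0.55593465 -1.45331138] 14.725
((451.7223205566406, -311.01373291015625), (169.83367919921875, 132.0249481201172), 15.864267349243164) 360
```

View pics/lift.png

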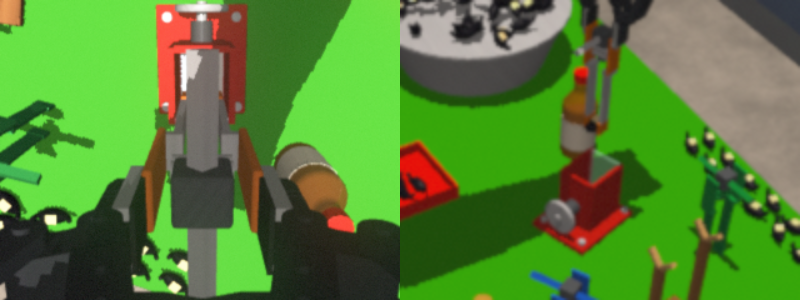

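```bash
python3 - <<'E'
from h import *
O=[180,0,-164];d=[0.411,-0.3225]
line_to([0.6605,0.1313,0.335],0.1)
print(get_joints(),ik([*d,.32],O))
goto([*d,0.32],O)
print(get_gripper_width(),get_gripper_force(),get_tool_pos())
line_to([*d,0.14],0.12);line_to([*d,0.1175],0.05);print(get_gripper_width(),get_force())
gripper_to(0.047,20);sleep(.3);print(get_gripper_width(),get_gripper_force(),get_force())
line_to([*d,0.15],0.06);line_to([*d,0.28],0.12);print(get_gripper_width(),get_gripper_force(),get_force(),get_clock())
s=shot("wrist");save(s,"a.png");P=cloud(s);I=s["pixels"].astype(int)
p=np.array(get_tool_pos());Q=(P-p)@R.from_euler('xyz',get_orientation(),degrees=True).as_matrix()
bar=(abs(Q[...,1])<.012)&(abs(Q[...,0])<.06)&(Q[...,2]>-.07)&(Q[...,2]<-.01)
x,y,z=Q[bar].T;k=abs(x)>.017
print(bar.sum(),x.min(),x.max(),"z(x)",np.polyfit(x[k],z[k],1),"y(x)",np.polyfit(x[k],y[k],1))
t=shot("top");save(t,"b.png")
for m in masks_of(s,"caltrop")[:4]:
    q=P[m["mask"]];print(m["confidence"],m["position"],np.nanmedian(q,0))
cv2.imwrite("pics/rel.png",np.hstack([cv2.resize(cv2.imread("pics/a.png"),(400,300)),cv2.resize(cv2.imread("pics/b.png")[165:270,300:440],(400,300))]))
E
```

```text
[ 1.46501554e-01  2.63622578e+01  4.38366739e+01  1.07515375e+02
 -8.51871451e-04 -2.13530013e+01] [-52.4838484   -3.84530161   8.27339323 102.11869484   0.
 -68.4838484 ]
0.03888790431267911 30.72792112827301 [ 0.41159713 -0.32205495  0.32009728]
0.039155074160591816 [-0.15481873 -1.2173487  -1.14664722]
0.0467295582481873 2.8094978258013725 [ 0.6529537  -0.10500268 -1.13477591]
0.04728183818929559 2.8098517656326294 [ 0.39595788 -0.90867132 -2.10089264] 22.575
6469 -0.043226703277017345 0.052660140856688784 z(x) [-0.00224831 -0.04158597] y(x) [ 0.00189437 -0.00052892]
```

View pics/rel.png

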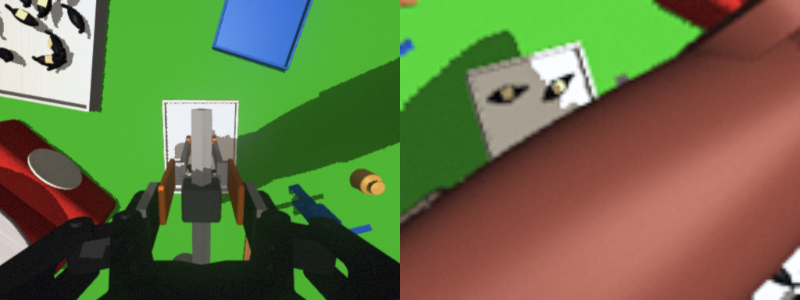

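```bash
python3 - <<'E'
from h import *
c=[0.6393,-0.1208];O=[180,0,-166.8]
line_to([0.411,-0.3225,0.32],0.12)
goto([*c,0.30],O);sleep(.2)
print(get_tool_pos(),get_orientation(),get_gripper_width())
t=shot("side");save(t,"a.png");P=cloud(t)
for m in masks_of(t,"caltrop")[:4]+masks_of(t,"nut1_center")[:4]: print(m["confidence"],m["position"],np.nanmedian(P[m["mask"]],0).round(4))
t2=shot("top");save(t2,"b.png")
cv2.imwrite("pics/chk.png",np.hstack([cv2.resize(cv2.imread("pics/a.png")[260:365,250:390],(400,300)),cv2.resize(cv2.imread("pics/b.png")[165:270,300:440],(400,300))]))
print(get_clock())
E
```

```text
[ 0.63884961 -0.12203877  0.3004662 ] [-1.79974290e+02  2.23070147e-02 -1.66895065e+02] 0.04728036761696756
0.6 [296.3, 323.4] [ 0.4108 -0.3253  0.021 ]
0.62 [314.3, 289.6] [ 0.4909 -0.2741  0.0203]
24.775
```

View pics/chk.png

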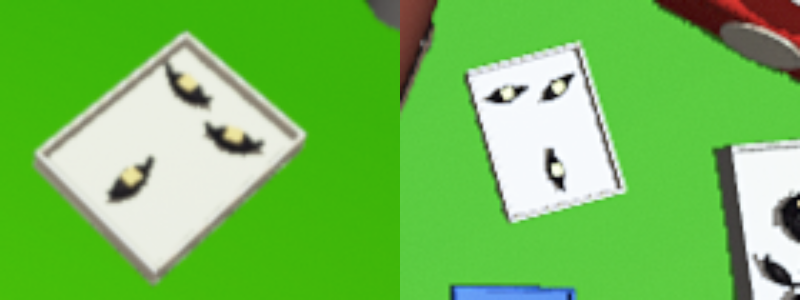

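The picture shows three caltrops in the white tray, with the new one in its empty half (top view crop at about (557,170)). Next I hang the tongs back on the rack.

```bash
python3 - <<'E'
from h import *
c=[0.6393,-0.1208]
line_to([*c,0.24],0.08);sleep(.2);print(get_tool_pos())
for z in(.165,.145,.135,.1275):
    line_to([*c,z],.1 if z>.16 else .04);f=get_force();print(z,np.round(f,2))
    if abs(f[2])>12: print("STOP");break
else:
    gripper_to(0.06);sleep(.3);print(get_force());gripper_to(0.085)
    line_to([*c,0.16],0.05);line_to([*c,0.34],0.15)
    s=shot("wrist");save(s,"w_end.png");P=cloud(s);I=s["pixels"].astype(int)
    t=np.radians(13.2);ex=np.array([np.cos(t),np.sin(t)]);ey=np.array([-ex[1],ex[0]])
    rel=P[...,:2]-[.6395,-.1209];x=rel@ex;y=rel@ey
    g=(abs(x)<.07)&(abs(y)<.02)&(P[...,2]>.155)&(P[...,2]<.2)&(np.ptp(I,-1)<45)
    k=g&(abs(x)>.016);print(np.polyfit(x[k],y[k],1),x[k].min(),x[k].max(),np.median(P[k][:,2]),np.polyfit(x[k],P[k][:,2],1))
    cv2.imwrite("pics/end.png",cv2.resize(s["pixels"][80:260,140:380,::-1],(640,480)))
print(get_clock())
E
```

```text
[ 0.63956055 -0.12089085  0.24059486]
0.165 [-0.1   0.81 -1.48]
0.145 [-0.13 -0.54 -0.82]
0.135 [-0.57 -0.37  0.02]
0.1275 [-0.83  0.25 -0.6 ]
[ 0.58272183  1.28071241 -0.53462404]
[0.00190123 0.00010988] -0.05229596367548589 0.0504938509744324 0.16810427059219912 [-0.00136591  0.16811133]
31.3167
```

View pics/end.png

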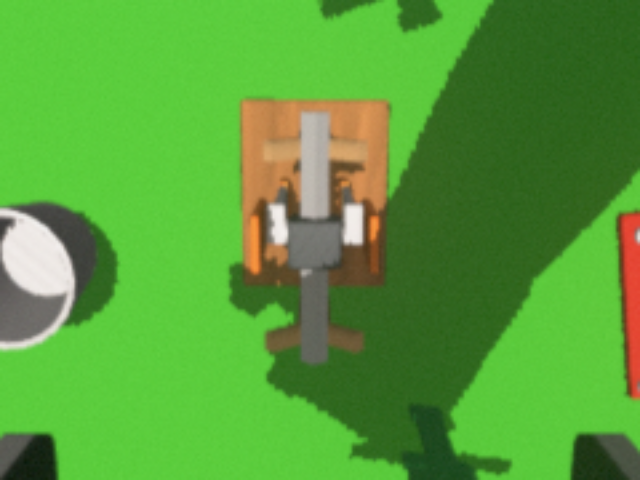

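The tongs hang as they did at the start, with the bar in both notches (centre at about (315,240)).

```bash
python3 -c "
from workcell import *
print(hand_in())"
```

```text
the job is handed in; nothing more can be done
None
```

I lifted the caltrop out with the tongs and let it go in the empty half of the white tray, then hung the tongs back on the rack and handed the job in at about 31 s of the 66 s; no verdict was returned.

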